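# Turn the jar to its next panel and lock the carving turntable

## Robot

A 6-joint arm with a two-finger parallel gripper is mounted at the origin on the work surface. World frame = base frame: x ahead of the robot, y to its left, z up, the work surface at z = 0. Lengths are in m, angles in rad, forces in N, time in s.
With the tool pointing down it reaches from about 0.375 to 0.9 m from the base axis. Payload 3.1 kg.
Tool frame: the origin (TCP) lies on the centre line of the jaws, within the pads' length; the fingertips stand 25 mm ahead of it and the grasp point (between the pads) lies 6 mm ahead of it; z points along the fingers, y is the direction in which the jaws open and shut (so a half turn about z gives the same grasp; the last joint's range is limited). The gripper opens to 85 mm and grips with 20 to 120 N. Pads are 22 mm wide; open, the fingers measure 114 mm over their backs; the gripper's body (76 mm by 85 mm) begins 54 mm behind the grasp point. The pads swing forward as they close: fully open they stand 13 mm farther back than shut.
Start: joints at [1.163, 0.527, 1.433, -0, 1.181, -0.178], TCP at [0.142, 0.609, 0.256] pointing down, gripper open.
Joint ranges: [-3.08, 3.08], [-0.75, 2.2], [0.22, 2.44], [-1.43, 4.57], [0, 2.65], [-2.85, 2.85]. Speed limits (rad/s): [2.79, 2.79, 3.14, 3.14, 3.14, 3.14].

## Interface

Orientations are given as a 3x3 rotation matrix whose columns are the frame's x, y, z axes.
In Python, from bench import env gives the robot as it stands. The module is installed in compiled form; this text tells all that it offers.
- The arm moves only by the tool play_rows, never from a script. Its argument "motion" is a list of rows, each a list of 3 entries, a list of its own where there are three numbers: the opening, from -1 (shut) to 1 (fully open), so that 0 is half open, then the shift along the world's x, y, z in cm, then the turn about the world's z in degrees. In form: [[jaw, [x, y, z], roll], ...]. A call has 1 to 8 rows; each row is the pose to reach, as a shift and turn from the pose commanded when the call began; what a row does not reach only later rows make up. A row lasts 1/12 s, in which the tool goes at most 41.7 mm and 7.16 degrees, less where a joint would pass 70% of its speed; a pose out of reach is approached as far as the arm can. A call with a gripper value outside its range is refused whole. The fingers move at their own pace and stop on an object; the grip force is fixed at half the most. Time passes only in rows, so rows that repeat a pose let the fingers close. It gives the time, the measured TCP pose, the force and the opening at its end, in the units of the state.
- env.read_state(): the state, without advancing time (a new reading comes with each control period).
- env.get_image(name): name is "side" or "top"; returns a dict with "color" (480x640x3 uint8, red, green, blue), "range_z" (480x640 float32, m along the optical axis (not along the pixel's ray), 0 where there is no reading), "fovy" (degrees; the focal length in pixels is half the picture's height over the tangent of half this angle, whatever the lens; pixels are square), "cx", "cy" (the principal point, pixels), "k1" (the pictures are not rectified: a ray, as slopes to the right and down, at radius r is drawn at 1 + k1 r^2 times it, then the intrinsics apply), "rvec" (rotation vector, rad) and "tvec" (3), from world to camera coordinates, as OpenCV has them. Camera axes: x right, y down, z forward; pixel columns grow to the right and rows downward; lengths in m; the calibration is good to about 2 mm. A picture is of the moment at which its call begins.
- env.sign_off(): hands the job in, once; it reports no verdict.
The state is a dict: "t": time; "q": joint angles; "qvel": joint speeds; "effort": joint torques, N m; "position": TCP position; "tcp_rot": TCP orientation; "force": force on the tool from outside, world axes, zero at the start; "ft_torque": the same for the moment, N m; "width": finger opening in m.
Only numpy, scipy, OpenCV 4.12 (cv2) and the standard library are available. Lean on these libraries where they do the work, as an engineer would, in place of code of your own. Each camera call takes 0.05 s, during which the arm holds its last target.

## Task

Get the carving turntable ready for the next panel: turn the wheel head (its two upright black pins are there to push on) until the jar's pale uncarved panel faces the wooden hand rest. Then push the red brake lever out of its free notch, past the first (drag) notch and all the way to its second stop, so that the turntable is locked. Nothing needs gripping; do not touch the jar, and leave the cups, pots and tools around the turntable where they are.

Things in the scene. Friction and masses are not known exactly. Their poses are not given: they have to be found in the camera images.
- stand: Carving turntable, fixed: base 340 x 300 mm (x, y), 50 mm high, lever bracket out to 310 mm on its right (-y). Origin: on the wheel head's vertical axis, at table height. Its -x axis points to the wooden hand rest in front, on the robot's side (bar 280 x 50 mm, top 116 mm high, 205 mm from the axis), -y to the brake lever. The wheel head is a disc 300 mm across, its top 94 mm above the table.
- wheel (a joint): Angle of the wheel head about its vertical axis, rad, positive anticlockwise seen from above; it turns without end, either way, needs about 2 N at a pin and stays where it is left while the brake is free. The jar rides round with it.
- pin_a (a point): Top centre of one black pin on the wheel head: upright cylinder 14 mm across, 20 mm tall (from 94 to 114 mm above the table), 127 mm from the turning axis. It starts on the left-hand (+y) side of the wheel.
- pin_b (a point): Top centre of the other, equal pin, diametrically opposite pin_a (starts on the lever side).
- jar: Squat dark clay jar standing loose in the middle of the wheel head: 110 mm wide, 76 mm tall, 0.3 to 0.6 kg. Origin: centre of its underside; z up. Its -x axis points out through its pale panel; the other sides carry thin carved leaves. Must not be touched. Wanted: jar yaw = stand yaw (within 15 degrees); it starts 0.6 to 1.7 rad anticlockwise of that and rides with the wheel head.
- panel (a point): Middle of the pale cream panel on the jar's sloping shoulder, about 40 x 35 mm, visible from above; 45 mm out from the jar's centre line, 52 mm above its underside. When the panel faces the hand rest this point lies straight out from the axis along the stand's -x.
- lever (a joint): Brake lever, rad: 0 = free (white dot), about 0.45 = first notch, drag (yellow dot), 0.90 = second, hard stop, locked (red dot). It grows as the knob swings away from the robot, anticlockwise about the pivot from above. A sprung ball rides over a round hump between positions: about 6 N at the knob climbs out of each notch; past the hump it drops into the next and stays.
- knob (a point): On the axis of the lever's red upright knob, 16 mm below its top: the knob is 24 mm across and stands from 88 to 136 mm above the table; the steel lever bar beneath it has its top at 88 mm. The knob circles the pivot at 115 mm radius and travels about 100 mm in all.
- lever_pivot (a point): Vertical pivot axis of the brake lever, 205 mm to the right (the stand's -y) of the turning axis; this point is 88 mm above the table.
- vase: Bystander: dark bottle vase 170 mm tall, 105 mm wide; origin under its centre.
- dish: Bystander: white slip dish 84 mm wide, 32 mm tall; origin under its centre.
- cup: Bystander: pale green cup 68 mm wide and tall; origin under its centre.
- brush_pot: Bystander: dark grey pot 80 mm wide, 95 mm tall, with brushes standing in it to 215 mm; origin under its centre.
- brush: Bystander: brush 200 mm long lying on the table; origin near its middle.
- knife: Bystander: bamboo-handled carving knife 200 mm long lying on the table; origin near its middle.
- loop_tool: Bystander: wooden-handled loop tool 180 mm long lying on the table; origin near its middle.
- slip_jar: Bystander: screw jar with a blue cap, 64 mm wide, 75 mm tall; origin under its centre.
There are look-alikes about, which are no part of the job. Leave any green or orange look-alike of the jar alone.

How it is judged:
On the way, in this order (a step that is already met when the one before it is completed fails the run):
1. the wheel head has been turned so that the jar's pale panel faces the hand rest, with the brake still in its free notch (y of lever_pivot in the frame of jar below -0.1 m and x of lever_pivot in the frame of jar between -0.053 and 0.053 m and value of joint lever below 0.2 rad), for 0.3 s.
2. the brake lever stands at its second stop (value of joint lever above 0.85 rad), for 0.2 s.
At the end, for the whole second after the job is handed in: The pale panel faces the hand rest to within 15 degrees (so the lever pivot lies squarely on the jar's right, -y), the wheel head is at rest, the brake lever is at its second stop (over 0.85 of 0.90 rad), and the jar stands upright in its place on the wheel head (y of lever_pivot in the frame of jar below -0.1 m and x of lever_pivot in the frame of jar between -0.053 and 0.053 m and value of joint lever above 0.85 rad and velocity of joint wheel between -0.05 and 0.05 rad/s and angle between jar's own z axis and vertical below 0.1 rad); the robot touches nothing.
It fails at once if the jar is touched (contact force between any of the fingers, the arm and jar above 0.5 N).
It fails at once if the jar is lifted, tipped or shoved off its place in the middle of the wheel head (distance of jar from where it was at the start of the episode above 0.015 m or angle between jar's own z axis and vertical above 0.2 rad).
It fails at once if a cup, pot or tool beside the turntable is moved more than 25 mm (distance of any of vase, dish, cup, brush_pot, brush, knife, loop_tool, slip_jar from where it was at the start of the episode above 0.025 m).
It also fails if it takes over 58 s, if anything falls off the work surface, if the arm or the gripper's body presses on something with over 40 N, if the wrist force passes 120 N, or if a joint passes its speed limit or range.

## Working session

There is one attempt and no reset: what is moved stays moved. The work goes in short steps, Python scripts to look and compute and a tool call to move; the robot and the scene stay as the last step left them, time stands still between calls to the robot, and variables do not carry over. Pictures are saved under pics/ and viewed, and the job is handed in when it is done.

Besides the shell and the picture viewer there is one more tool, called after "Request:" by a JSON object that holds its "api" and its "payload", one argument or row to a line. play_rows: Moves the arm, as the interface text tells. Its arguments: {"type":"object","properties":{"motion":{"type":"array"}},"required":["motion"]}

```bash
mkdir -p pics; cat > h.py <<'E'
from bench import env
import numpy as np, cv2
def cam(n):
    d=env.get_image(n); return d
def K(d):
    f=240/np.tan(np.radians(d["fovy"])/2); return f
def ray(d,u,v):
    f=K(d); p=np.array([(u-d["cx"])/f,(v-d["cy"])/f]); q=p.copy()
    for _ in range(30): q=p/(1+d["k1"]*(q@q))
    return np.array([q[0],q[1],1.])
def onz(d,u,v,z):
    R,_=cv2.Rodrigues(np.array(d["rvec"],float)); t=np.array(d["tvec"],float).ravel()
    c=-R.T@t; w=R.T@ray(d,u,v); return c+w*(z-c[2])/w[2]
def dep(d,u,v):
    R,_=cv2.Rodrigues(np.array(d["rvec"],float)); t=np.array(d["tvec"],float).ravel()
    return R.T@(ray(d,u,v)*d["range_z"][int(v),int(u)]-t)
def proj(d,P):
    R,_=cv2.Rodrigues(np.array(d["rvec"],float)); t=np.array(d["tvec"],float).ravel()
    c=R@np.array(P)+t; q=c[:2]/c[2]; q=q*(1+d["k1"]*(q@q)); return q*K(d)+[d["cx"],d["cy"]]
E
python3 - <<'E'
from h import *
for n in("top","side"):
    d=cam(n); cv2.imwrite(f"pics/{n}0.png",d["color"][:,:,::-1]); print(n,d["fovy"],d["cx"],d["cy"],d["k1"],d["rvec"],d["tvec"])
s=env.read_state(); print(s)
E
```

```text
top 46.73241858833722 314.1606414477179 248.4405603646738 -0.008578376534540862 [ 2.1381309  -2.15904387  0.1470849 ] [0.04097081 0.53395016 1.33874177]
side 50.64234419655398 321.1571765597909 238.2047842951955 -0.14604462127769993 [ 0.7536972  -2.65659956  0.99607558] [0.43961073 0.27965781 1.33821742]
{'t': 0.1, 'q': array([ 1.16250268e+00,  5.28402052e-01,  1.43377382e+00, -1.36276080e-05,
        1.18140088e+00, -1.78496782e-01]), 'qvel': array([-0.00167675, -0.00274913, -0.00433059, -0.00060478,  0.00036041,
       -0.00010672]), 'effort': array([-4.66736619e-04, -4.43303132e+01, -1.78587377e+01, -2.21661817e-04,
        3.85208696e-03, -1.56018835e-06]), 'position': array([0.14209473, 0.60802123, 0.25541381]), 'tcp_rot': array([[-9.73713735e-01,  2.27773921e-01, -7.76202826e-04],
       [ 2.27774990e-01,  9.73712083e-01, -1.82601036e-03],
       [ 3.39880531e-04, -1.95481096e-03, -9.99998032e-01]]), 'force': array([-0.01600557,  0.98929652,  0.10575051]), 'ft_torque': array([ 0.01860516, -0.00628113,  0.00567592]), 'width': 0.08525644637471466}
```

View pics/top0.png

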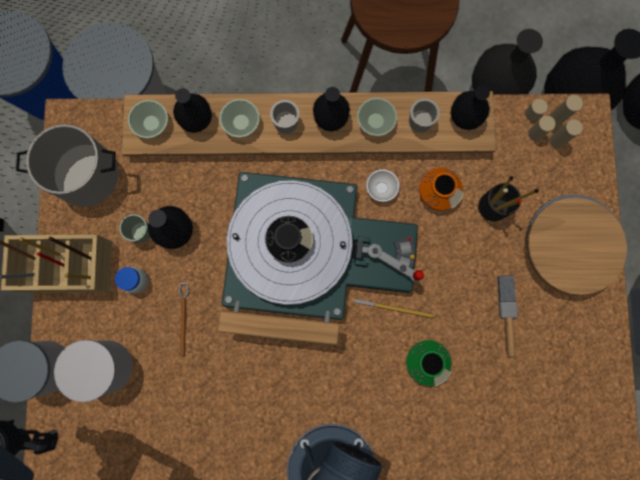

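View pics/side0.png

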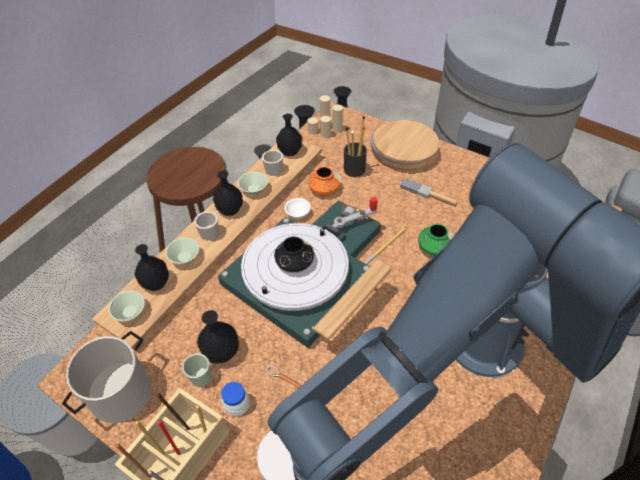

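```bash
python3 - <<'E'
from h import *
d=cam("top"); c=d["color"][165:355,215:440,::-1]
cv2.imwrite("pics/top1.png",cv2.resize(c,None,fx=3.5,fy=3.1,interpolation=cv2.INTER_CUBIC) if 0 else cv2.resize(c,None,fx=3,fy=3,interpolation=cv2.INTER_CUBIC))
E
```

```text
(no output)
```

View pics/top1.png

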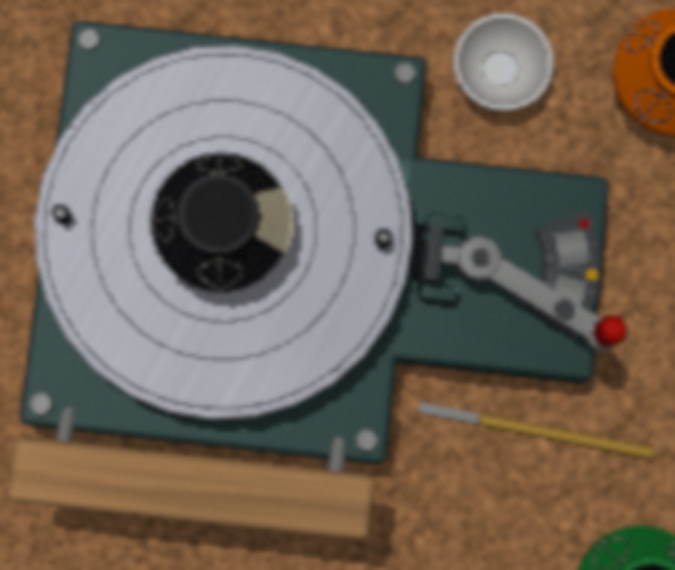

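The dark jar on the wheel is at px (289,239), with its pale panel at (307,238), facing image-right. Look-alikes are the orange jar (441,190) and the green jar (429,363), plus the dark vases, so the dark jar on the wheel is the one. The pins are at (236,237) and (343,245), the pivot at (375,251) and the red knob at (418,275). The close crop confirms this.

```bash
python3 - <<'E'
from h import *
d=cam("top")
f=lambda u,v:(215+u/3,165+v/3)
A=onz(d,*f(63,214),.114);B=onz(d,*f(384,239),.114);C=onz(d,*f(224,232),.094)
P=onz(d,*f(276,219),.146);L=onz(d,*f(480,257),.092);N=onz(d,*f(611,329),.136)
print("A",A,"B",B,"mid",(A+B)/2,np.linalg.norm(A-B),"C",C)
O=(A+B)/2
print("panel",P,np.degrees(np.arctan2(*(P-O)[1::-1])))
print("piv",L,np.linalg.norm((L-O)[:2]),"stand -y dir deg",np.degrees(np.arctan2(*(L-O)[1::-1])))
print("knob",N,np.linalg.norm((N-L)[:2]))
# bar top
for n,(u,v) in dict(barl=(12,440),barr=(372,478),barlb=(10,497),barrb=(368,537)).items(): print(n,onz(d,*f(u,v),.116))
for n,(u,v,z) in dict(brushl=(418,407,.0),brushr=(652,453,.0),dish=(503,62,.03)).items(): print(n,onz(d,*f(u,v),z))
for n,(u,v,z) in dict(orange=(441,190,.07),green=(429,363,.07),vase=(170,228,.06),cup=(134,229,.06),slip=(130,280,.07),lt=(182,320,0)).items(): print(n,onz(d,u,v,z))
for u,v in((236,237),(343,245),(289,235),(418,275),(433,363),(283,327),(440,190),(157,220)):print(u,v,dep(d,u,v))
E
```

```text
A [0.55408461 0.21871542 0.114     ] B [ 0.53183759 -0.03186871  0.114     ] mid [0.5429611  0.09342336 0.114     ] 0.2515697449344707 C [0.54162326 0.09378618 0.094     ]
panel [0.54337668 0.05175873 0.146     ] -89.42852444510311
piv [ 0.51989308 -0.10875519  0.092     ] 0.20349028720775092 stand -y dir deg -96.50914349793453
knob [ 0.45774171 -0.20221857  0.136     ] 0.1122416894298376
barl [0.37873659 0.25581704 0.116     ]
barr [ 0.34728542 -0.0195351   0.116     ]
barlb [0.33552027 0.25674912 0.116     ]
barrb [ 0.30289356 -0.01580321  0.116     ]
brushl [ 0.40609319 -0.06379021  0.        ]
brushr [ 0.36593113 -0.25816846  0.        ]
dish [ 0.69391551 -0.13902338  0.03      ]
orange [ 0.67138257 -0.27676567  0.07      ]
green [ 0.2552648  -0.23151955  0.07      ]
vase [0.58522009 0.38857861 0.06      ]
cup [0.5836338  0.47694365 0.06      ]
slip [0.45757231 0.47888434 0.07      ]
lt [0.36198448 0.36826241 0.        ]
236 237 [0.552331   0.21854897 0.11504875]
343 245 [ 0.53053588 -0.0316746   0.11753454]
289 235 [0.5471594  0.0918515  0.16768513]
418 275 [ 0.45730784 -0.2013224   0.13248871]
433 363 [ 0.25555025 -0.23974438  0.07568892]
283 327 [0.34245497 0.10891683 0.11273591]
440 190 [ 0.67055169 -0.27350697  0.0734734 ]
157 220 [0.58410608 0.38941922 0.16964539]
```

Request:
{"api": "play_rows", "payload": {
  "motion": [
    [0, [3.4, -3.3, 0], -7],
    [0, [6.8, -6.5, 0], -14],
    [0, [10.2, -9.8, 0], -21],
    [0, [13.7, -13, 0], -27],
    [0, [17.1, -16.3, 0], -34],
    [0, [20.5, -19.5, 0], -41],
    [0, [20.5, -19.5, 0], -41]
  ]
}}

```text
t: 0.78
position: [0.3491, 0.4114, 0.2563]
tcp_rot: [[-0.581, 0.814, 0.0], [0.814, 0.581, -0.001], [-0.001, -0.0, -1.0]]
force: [-0.3, 0.3, -0.1]
width: 0.043
```

Request:
{"api": "play_rows", "payload": {
  "motion": [
    [0, [3.4, -3.3, 0], -7],
    [0, [6.8, -6.5, 0], -14],
    [0, [10.2, -9.8, 0], -21],
    [0, [13.7, -13, 0], -27],
    [0, [17.1, -16.3, 0], -34],
    [0, [20.6, -19.5, 0], -41],
    [0, [20.6, -19.5, 0], -41]
  ]
}}

```text
t: 1.37
position: [0.5554, 0.2161, 0.2563]
tcp_rot: [[0.096, 0.995, 0.001], [0.995, -0.096, -0.0], [-0.0, 0.001, -1.0]]
force: [-0.0, 0.4, 0.8]
width: 0.0426
```

Request:
{"api": "play_rows", "payload": {
  "motion": [
    [0, [-0.2, 0.2, -3], 0],
    [0, [-0.2, 0.2, -6], 0],
    [0, [-0.2, 0.2, -9], 0],
    [0, [-0.2, 0.2, -11], 0],
    [0, [-0.2, 0.2, -12.2], 0],
    [0, [-0.2, 0.2, -12.9], 0],
    [0, [-0.2, 0.2, -12.9], 0]
  ]
}}

```text
t: 1.95
position: [0.5507, 0.2205, 0.1261]
tcp_rot: [[0.09, 0.996, -0.002], [0.996, -0.09, -0.0], [-0.001, -0.002, -1.0]]
force: [0.5, 0.7, -0.9]
width: 0.0431
```

```bash
python3 - <<'E'
from h import *
for n in("top","side"):
    d=cam(n); p=proj(d,[.5535,.2186,.114]); print(p)
    u,v=map(int,p); c=d["color"][max(0,v-60):v+60,max(0,u-80):u+80,::-1]
    cv2.imwrite(f"pics/{n}2.png",cv2.resize(c,None,fx=4,fy=4,interpolation=cv2.INTER_CUBIC))
E
```

```text
[236.04670261 236.57894784]
[265.19026513 287.13308177]
```

View pics/side2.png

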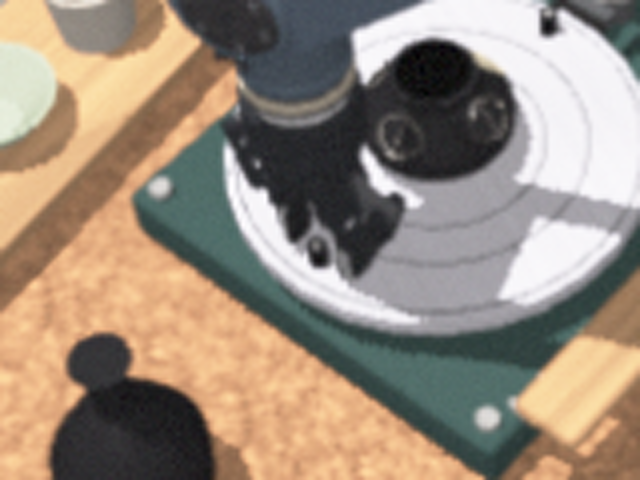

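View pics/top2.png

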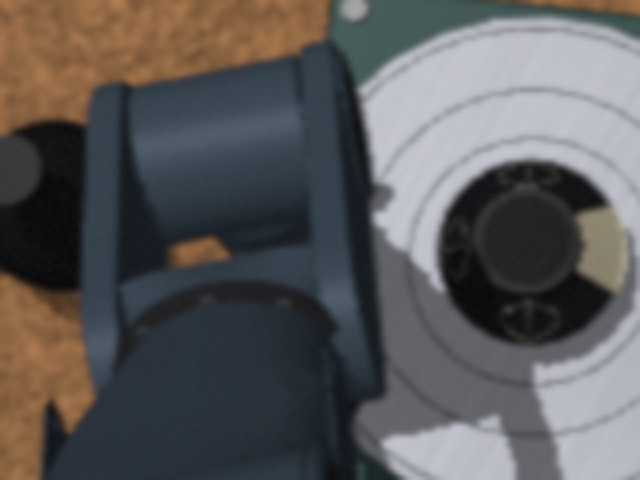

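```bash
python3 - <<'E'
import numpy as np
for a in (86.5,46.5,6.5):
    p=lambda t:12.7*np.array([np.cos(np.radians(t)),np.sin(np.radians(t))])
    print([[0,[round(x,1) for x in p(a-5*k)-p(a)]+[0],-5*k] for k in range(1,9)])
E
```

```text
[[0, [np.float64(1.1), np.float64(-0.1), 0], -5], [0, [np.float64(2.2), np.float64(-0.3), 0], -10], [0, [np.float64(3.3), np.float64(-0.6), 0], -15], [0, [np.float64(4.3), np.float64(-1.0), 0], -20], [0, [np.float64(5.3), np.float64(-1.5), 0], -25], [0, [np.float64(6.2), np.float64(-2.1), 0], -30], [0, [np.float64(7.1), np.float64(-2.7), 0], -35], [0, [np.float64(8.0), np.float64(-3.5), 0], -40]]
[[0, [np.float64(0.8), np.float64(-0.8), 0], -5], [0, [np.float64(1.5), np.float64(-1.7), 0], -10], [0, [np.float64(2.1), np.float64(-2.6), 0], -15], [0, [np.float64(2.6), np.float64(-3.5), 0], -20], [0, [np.float64(3.1), np.float64(-4.6), 0], -25], [0, [np.float64(3.4), np.float64(-5.6), 0], -30], [0, [np.float64(3.7), np.float64(-6.7), 0], -35], [0, [np.float64(3.9), np.float64(-7.8), 0], -40]]
[[0, [np.float64(0.1), np.float64(-1.1), 0], -5], [0, [np.float64(0.1), np.float64(-2.2), 0], -10], [0, [np.float64(-0.1), np.float64(-3.3), 0], -15], [0, [np.float64(-0.3), np.float64(-4.4), 0], -20], [0, [np.float64(-0.6), np.float64(-5.5), 0], -25], [0, [np.float64(-1.0), np.float64(-6.5), 0], -30], [0, [np.float64(-1.5), np.float64(-7.5), 0], -35], [0, [np.float64(-2.0), np.float64(-8.4), 0], -40]]
```

Request:
{"api": "play_rows", "payload": {
  "motion": [
    [0, [1.1, -0.1, 0], -5],
    [0, [2.2, -0.3, 0], -10],
    [0, [3.3, -0.6, 0], -15],
    [0, [4.3, -1.0, 0], -20],
    [0, [5.3, -1.5, 0], -25],
    [0, [6.2, -2.1, 0], -30],
    [0, [7.1, -2.7, 0], -35],
    [0, [8.0, -3.5, 0], -40]
  ]
}}

```text
t: 2.72
position: [0.6317, 0.1868, 0.1291]
tcp_rot: [[0.712, 0.702, 0.001], [0.702, -0.712, 0.002], [0.002, -0.001, -1.0]]
force: [-1.5, 2.0, -1.2]
width: 0.0426
```

Request:
{"api": "play_rows", "payload": {
  "motion": [
    [0, [0.8, -0.8, 0], -5],
    [0, [1.5, -1.7, 0], -10],
    [0, [2.1, -2.6, 0], -15],
    [0, [2.6, -3.5, 0], -20],
    [0, [3.1, -4.6, 0], -25],
    [0, [3.4, -5.6, 0], -30],
    [0, [3.7, -6.7, 0], -35],
    [0, [3.7, -6.7, 0], -35]
  ]
}}

```text
t: 3.38
position: [0.6698, 0.117, 0.1292]
tcp_rot: [[0.986, 0.168, 0.004], [0.168, -0.986, -0.001], [0.003, 0.001, -1.0]]
force: [-0.2, -0.4, 1.0]
width: 0.0427
```

```bash
python3 - <<'E'
from h import *
for n in("top","side"):
    d=cam(n); 
    u,v=map(int,proj(d,[.54,.09,.114])); c=d["color"][v-75:v+75,u-100:u+100,::-1]; print(u-100,v-75)
    cv2.imwrite(f"pics/{n}3.png",cv2.resize(c,None,fx=3.5,fy=3.5,interpolation=cv2.INTER_CUBIC))
E
```

```text
190 166
196 181
```

View pics/side3.png

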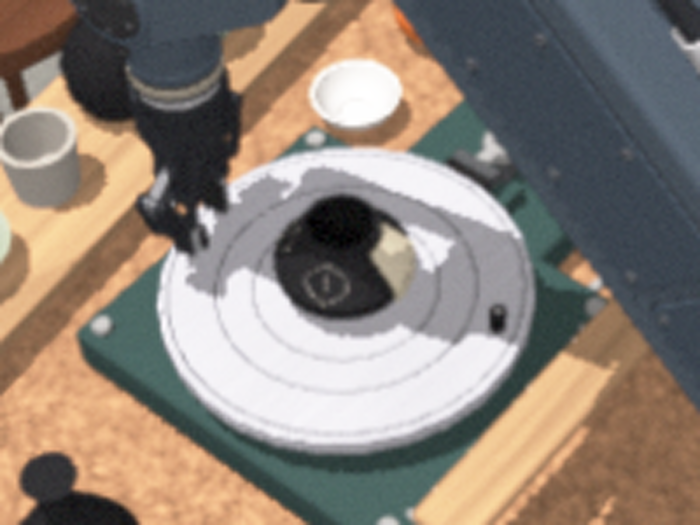

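View pics/top3.png

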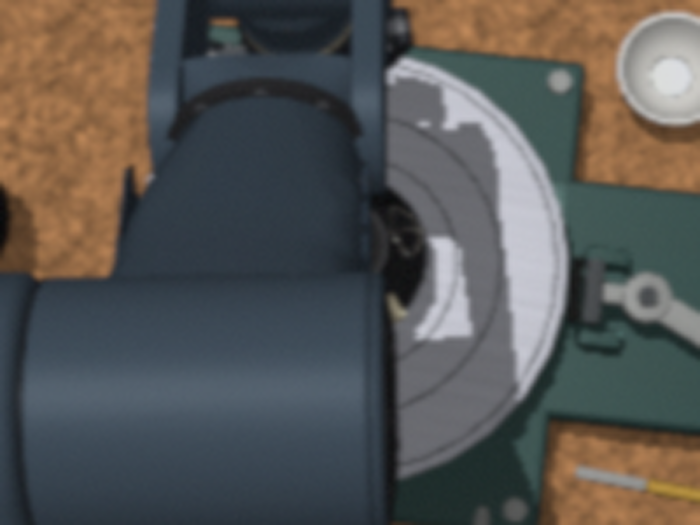

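```bash
python3 - <<'E'
from h import *
d=cam("side"); B=onz(d,338,269,.114); O=np.array([.5425,.0935,.114]); print(B,np.degrees(np.arctan2(*(B-O)[1::-1])),np.linalg.norm(B-O))
p=lambda t:12.7*np.array([np.cos(np.radians(t)),np.sin(np.radians(t))])
print([[0]+[float(round(x,1)) for x in p(10.5-4*k)-p(10.5)] for k in range(1,9)])
E
```

```text
[0.42115943 0.06699898 0.114     ] -167.67994219775332 0.12420080089888495
[[0, 0.1, -0.9], [0, 0.2, -1.8], [0, 0.2, -2.6], [0, 0.2, -3.5], [0, 0.0, -4.4], [0, -0.1, -5.3], [0, -0.4, -6.1], [0, -0.7, -7.0]]
```

Request:
{"api": "play_rows", "payload": {
  "motion": [
    [0, [0.1, -0.9, 0], -4],
    [0, [0.2, -1.8, 0], -8],
    [0, [0.2, -2.6, 0], -12],
    [0, [0.2, -3.5, 0], -16],
    [0, [0.0, -4.4, 0], -20],
    [0, [0, -4.8, 0], -22],
    [0, [-0.1, -5.2, 0], -24],
    [0, [-0.1, -5.3, 0], -24]
  ]
}}

```text
t: 4.2
position: [0.6675, 0.0661, 0.128]
tcp_rot: [[0.97, -0.244, 0.001], [-0.244, -0.97, 0.0], [0.001, -0.001, -1.0]]
force: [0.9, 1.8, 0.6]
width: 0.0424
```

Request:
{"api": "play_rows", "payload": {
  "motion": [
    [0, [-0.1, -0.2, 0], -1],
    [0, [-0.2, -0.5, 0], -2],
    [0, [-0.3, -0.8, 0], -4],
    [0, [-0.3, -0.8, 0], -4],
    [0, [-0.3, -0.8, 0], -4]
  ]
}}

```text
t: 4.62
position: [0.664, 0.0574, 0.1273]
tcp_rot: [[0.951, -0.311, -0.001], [-0.311, -0.951, -0.001], [-0.001, 0.001, -1.0]]
force: [-0.0, 0.2, -0.5]
width: 0.0426
```

```bash
python3 - <<'E'
from h import *
for n in("top","side"):
    d=cam(n); 
    u,v=map(int,proj(d,[.54,.09,.114])); c=d["color"][v-75:v+75,u-100:u+100,::-1]; print(u-100,v-75)
    cv2.imwrite(f"pics/{n}4.png",cv2.resize(c,None,fx=3.5,fy=3.5,interpolation=cv2.INTER_CUBIC))
E
```

```text
190 166
196 181
```

View pics/side4.png

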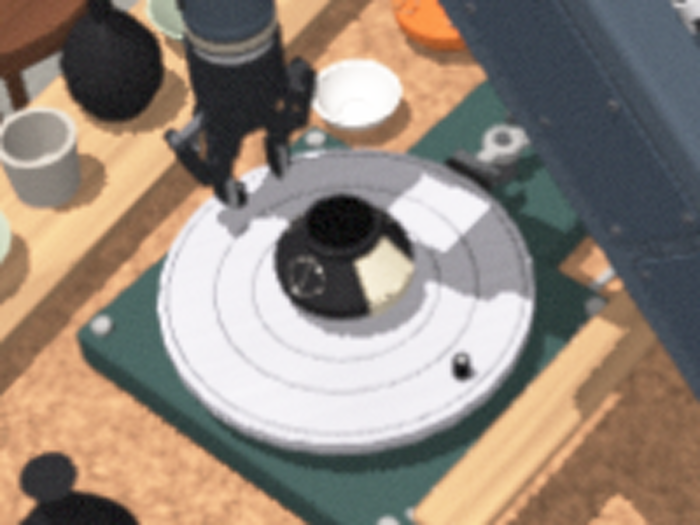

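View pics/top4.png

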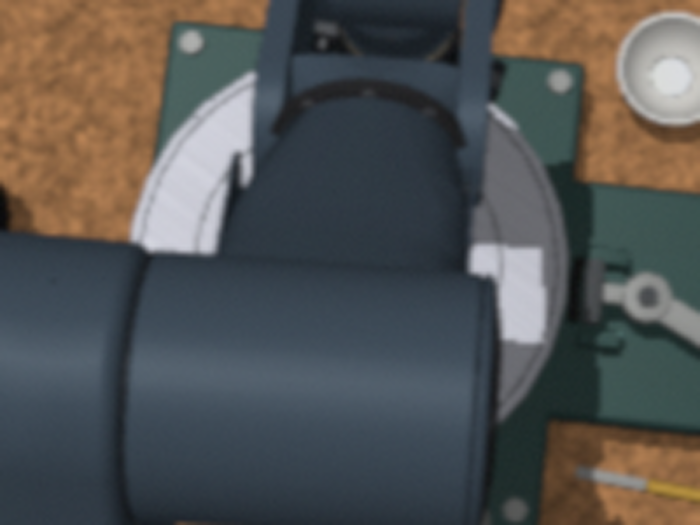

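```bash
python3 - <<'E'
from h import *
d=cam("side"); O=np.array([.5425,.0935,.114])
B=onz(d,196+461/3.5,181+358/3.5,.114);  print(B,np.degrees(np.arctan2(*(B-O)[1::-1]))%360)
P=onz(d,196+390/3.5,181+275/3.5,.146);  print(P,np.degrees(np.arctan2(*(P-O)[1::-1]))%360)
print(np.degrees(np.arctan2(*(np.array([.664,.0574])-O[:2])[::-1])))
E
```

```text
[0.41995568 0.122051   0.114     ] 166.88490391439737
[0.49434782 0.10361985 0.146     ] 168.13122442438276
-16.547702814298713
```

Request:
{"api": "play_rows", "payload": {
  "motion": [
    [0, [-0.1, -0.5, 0], 0],
    [0, [-0.1, -0.5, 1], 0],
    [0, [-0.1, -0.5, 4], 0],
    [0, [-0.1, -0.5, 8], 0],
    [0, [-0.1, -0.5, 12], 0],
    [0, [3, -2, 12], 0],
    [0, [6, -4, 12], 0],
    [0, [6, -4, 12], 0]
  ]
}}

```text
t: 5.43
position: [0.7296, 0.0128, 0.2498]
tcp_rot: [[0.949, -0.314, 0.01], [-0.314, -0.949, -0.004], [0.01, 0.001, -1.0]]
force: [0.2, -0.3, -1.0]
width: 0.0427
```

Request:
{"api": "play_rows", "payload": {
  "motion": [
    [0, [0, -4, 0], 0],
    [-0.3, [0, -8, 0], 0],
    [-1, [0, -12, 0], 0],
    [-1, [0, -16, 0], 0],
    [-1, [0, -20, 0], 0],
    [-1, [0, -24, 0], 0],
    [-1, [0, -24, 0], 0]
  ]
}}

```text
t: 6.02
position: [0.723, -0.2324, 0.2474]
tcp_rot: [[0.948, -0.32, 0.0], [-0.32, -0.948, -0.006], [0.002, 0.005, -1.0]]
force: [-0.9, -0.8, -0.1]
width: -0.0001
```

```bash
python3 - <<'E'
from h import *
d=cam("top"); c=d["color"][165:355,215:440,::-1]
cv2.imwrite("pics/top5.png",cv2.resize(c,None,fx=3.5,fy=3.1) if 0 else cv2.resize(c,None,fx=3,fy=3,interpolation=cv2.INTER_CUBIC))
d=cam("side");cv2.imwrite("pics/side5.png",d["color"][:,:,::-1])
E
```

```text
(no output)
```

View pics/top5.png

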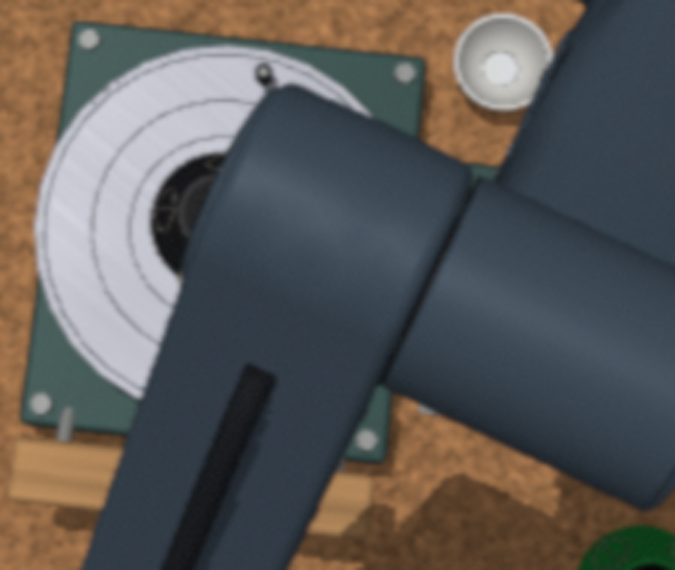

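View pics/side5.png

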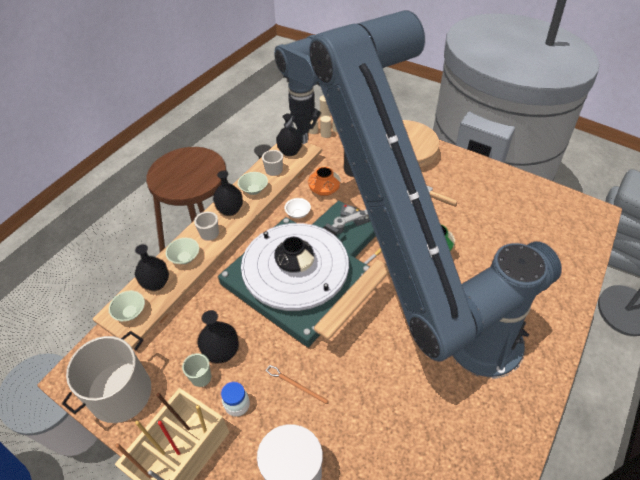

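Request:
{"api": "play_rows", "payload": {
  "motion": [
    [-1, [-4, 0.7, 0], -2],
    [-1, [-8, 1.4, 0], -4],
    [-1, [-12, 2.1, 0], -6],
    [-1, [-16, 2.8, 0], -8],
    [-1, [-20, 3.5, 0], -10],
    [-1, [-24, 4.2, 0], -12],
    [-1, [-27.5, 4.9, 0], -14],
    [-1, [-29.8, 5.2, 0], -15]
  ]
}}

```text
t: 6.78
position: [0.4221, -0.1666, 0.2474]
tcp_rot: [[0.838, -0.546, -0.004], [-0.546, -0.838, 0.003], [-0.004, -0.0, -1.0]]
force: [-1.0, 0.5, 0.7]
width: 0.0003
```

```bash
python3 - <<'E'
from h import *
d=cam("top"); O=np.array([.5425,.0935,.114])
A=onz(d,215+264/3,165+71/3,.114); print(A,np.degrees(np.arctan2(*(A-O)[1::-1])))
c=d["color"][165:355,215:440,::-1]
cv2.imwrite("pics/top6.png",cv2.resize(c,None,fx=3,fy=3,interpolation=cv2.INTER_CUBIC))
d=cam("side");c=d["color"][180:330,220:420,::-1]
cv2.imwrite("pics/side6.png",cv2.resize(c,None,fx=4,fy=4,interpolation=cv2.INTER_CUBIC))
print(env.read_state()["position"])
E
```

```text
[0.66707533 0.06078643 0.114     ] -14.713700895896597
[ 0.42182079 -0.16671467  0.24740875]
```

View pics/top6.png

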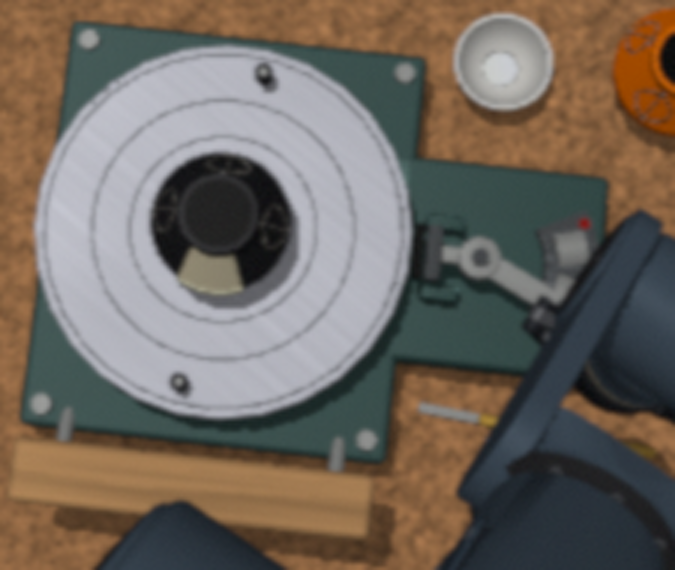

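View pics/side6.png

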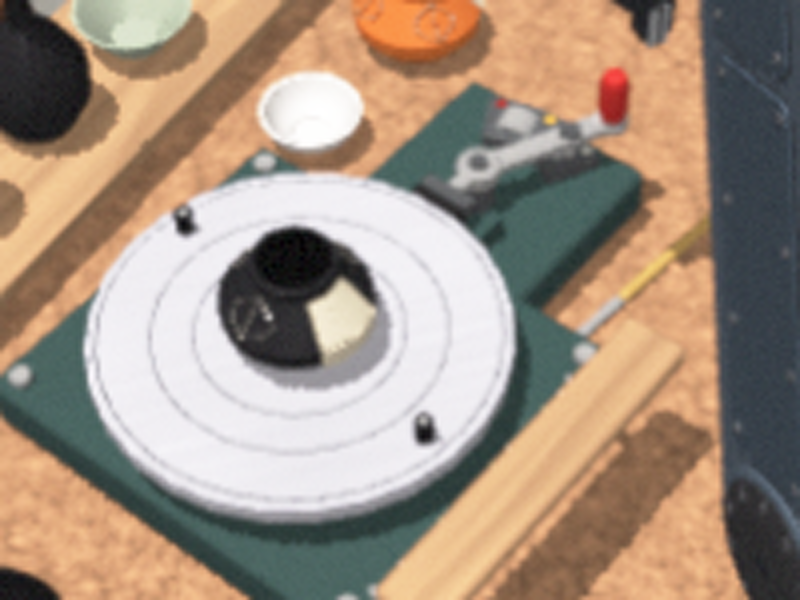

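```bash
python3 - <<'E'
from h import *
d=cam("top"); O=np.array([.5425,.0935,.114])
P=onz(d,215+211/3,165+269/3,.146); print(P,np.degrees(np.arctan2(*(P-O)[1::-1]))%360)
# rim/neck centre as jar centre
J=onz(d,215+220/3,165+214/3,.168);print(J,np.degrees(np.arctan2(*(P-J)[1::-1]))%360)
B=onz(d,215+180/3,165+381/3,.114);print(B)
E
```

```text
[0.50547244 0.1013645  0.146     ] 168.00881254651304
[0.54408833 0.0933442  0.168     ] 168.26681100091804
[0.42279199 0.12719366 0.114     ]
```

Request:
{"api": "play_rows", "payload": {
  "motion": [
    [-1, [0, 0, 0], 0],
    [-1, [0, 0, 0], 0]
  ]
}}

```text
t: 7.1
position: [0.4279, -0.1705, 0.2478]
tcp_rot: [[0.838, -0.546, 0.002], [-0.546, -0.838, -0.001], [0.002, -0.0, -1.0]]
force: [0.7, -0.6, 0.1]
width: -0.0002
```

Request:
{"api": "play_rows", "payload": {
  "motion": [
    [-1, [-0.3, -0.9, -3], 0],
    [-1, [-0.3, -0.9, -6], 0],
    [-1, [-0.3, -0.9, -9], 0],
    [-1, [-0.3, -0.9, -11], 0],
    [-1, [-0.3, -0.9, -12], 0],
    [-1, [-0.3, -0.9, -12.2], 0],
    [-1, [-0.3, -0.9, -12.2], 0]
  ]
}}

```text
t: 7.68
position: [0.4241, -0.1795, 0.1244]
tcp_rot: [[0.837, -0.546, -0.001], [-0.546, -0.837, 0.001], [-0.001, -0.0, -1.0]]
force: [0.0, 0.0, 0.1]
width: 0.0002
```

```bash
python3 - <<'E'
from h import *
d=cam("side"); p=proj(d,[.458,-.202,.12]);u,v=map(int,p);print(u-60,v-50);c=d["color"][v-50:v+50,u-60:u+60,::-1]
cv2.imwrite("pics/side7.png",cv2.resize(c,None,fx=6,fy=6,interpolation=cv2.INTER_CUBIC))
N=np.array([.5199,-.1088]);th0=np.degrees(np.arctan2(-.202+.1088,.458-.5199))
pos=env.read_state()["position"][:2];print(pos)
def tool(th,off):
    a=np.radians(th); r=np.array([np.cos(a),np.sin(a)]); t=np.array([-r[1],r[0]]); return N+.115*r-off*t
print(th0)
prev=None
for dth in range(0,60,4): print(dth,np.round(100*(tool(th0+dth,.023)-pos),1))
E
```

```text
313 152
[ 0.42433342 -0.17973568]
-123.59064510306489
0 [ 1.3 -1.2]
4 [ 1.9 -1.8]
8 [ 2.5 -2.3]
12 [ 3.2 -2.8]
16 [ 3.9 -3.2]
20 [ 4.6 -3.5]
24 [ 5.4 -3.9]
28 [ 6.1 -4.1]
32 [ 6.9 -4.3]
36 [ 7.7 -4.5]
40 [ 8.6 -4.6]
44 [ 9.4 -4.6]
48 [10.2 -4.6]
52 [11.  -4.5]
56 [11.8 -4.4]
```

View pics/side7.png

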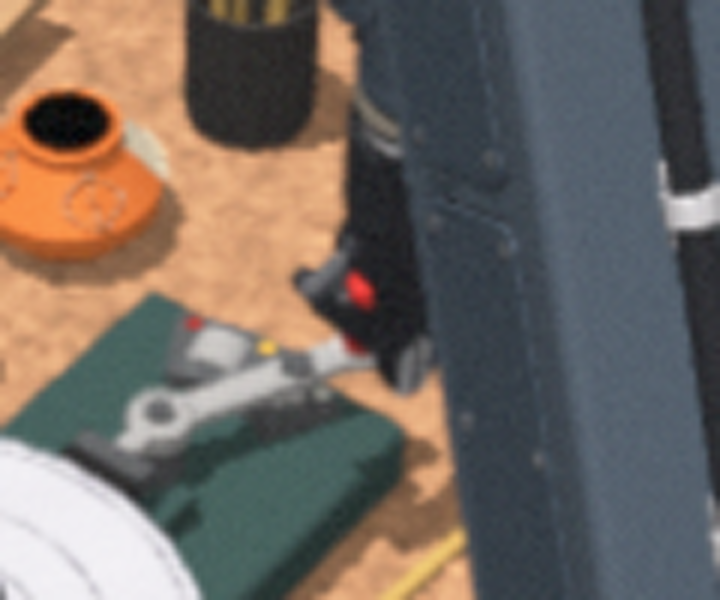

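Request:
{"api": "play_rows", "payload": {
  "motion": [
    [-1, [0.7, -0.6, 0], 0],
    [-1, [1.3, -1.2, 0], 0],
    [-1, [1.9, -1.8, 0], 4],
    [-1, [2.5, -2.3, 0], 8],
    [-1, [3.2, -2.8, 0], 12],
    [-1, [3.9, -3.2, 0], 16],
    [-1, [4.6, -3.5, 0], 20],
    [-1, [4.6, -3.5, 0], 20]
  ]
}}

```text
t: 8.4
position: [0.471, -0.2161, 0.1263]
tcp_rot: [[0.974, -0.227, 0.003], [-0.227, -0.974, -0.002], [0.003, 0.002, -1.0]]
force: [0.2, 0.1, -0.7]
width: 0.0001
```

```bash
python3 - <<'E'
from h import *
d=cam("side"); p=proj(d,[.49,-.19,.12]);u,v=map(int,p);print(u-60,v-50);c=d["color"][v-50:v+50,u-60:u+60,::-1]
cv2.imwrite("pics/side8.png",cv2.resize(c,None,fx=6,fy=6,interpolation=cv2.INTER_CUBIC))
E
```

```text
301 150
```

View pics/side8.png

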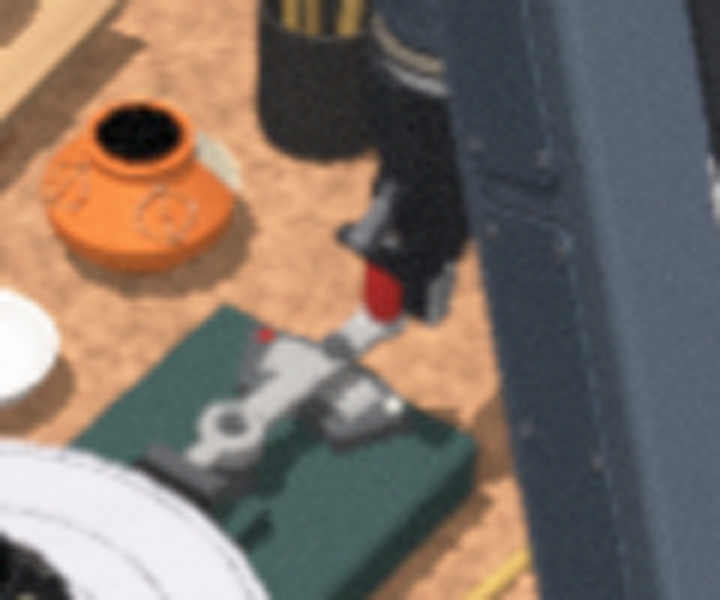

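Request:
{"api": "play_rows", "payload": {
  "motion": [
    [-1, [0.8, -0.4, 0], 4],
    [-1, [1.5, -0.6, 0], 8],
    [-1, [2.3, -0.8, 0], 12],
    [-1, [3.1, -1.0, 0], 16],
    [-1, [4.0, -1.1, 0], 20],
    [-1, [4.8, -1.1, 0], 24],
    [-1, [5.6, -1.1, 0], 28],
    [-1, [5.6, -1.1, 0], 28]
  ]
}}

```text
t: 9.12
position: [0.5272, -0.2268, 0.1263]
tcp_rot: [[0.967, 0.256, 0.004], [0.256, -0.967, -0.002], [0.003, 0.003, -1.0]]
force: [1.1, -0.3, -0.3]
width: 0.0001
```

Request:
{"api": "play_rows", "payload": {
  "motion": [
    [-1, [0.4, 0.0, 0], 2],
    [-1, [0.8, 0.1, 0], 4],
    [-1, [1.0, 0.2, 0], 4],
    [-1, [1.0, 0.2, 0], 4]
  ]
}}

```text
t: 9.45
position: [0.5361, -0.2235, 0.1258]
tcp_rot: [[0.947, 0.321, 0.002], [0.321, -0.947, -0.001], [0.001, 0.001, -1.0]]
force: [0.4, -0.4, 0.2]
width: -0.0002
```

```bash
python3 - <<'E'
from h import *
d=cam("side"); p=proj(d,[.5,-.19,.12]);u,v=map(int,p);print(u-60,v-50);c=d["color"][v-50:v+50,u-60:u+60,::-1]
cv2.imwrite("pics/side9.png",cv2.resize(c,None,fx=6,fy=6,interpolation=cv2.INTER_CUBIC))
E
```

```text
298 149
```

View pics/side9.png

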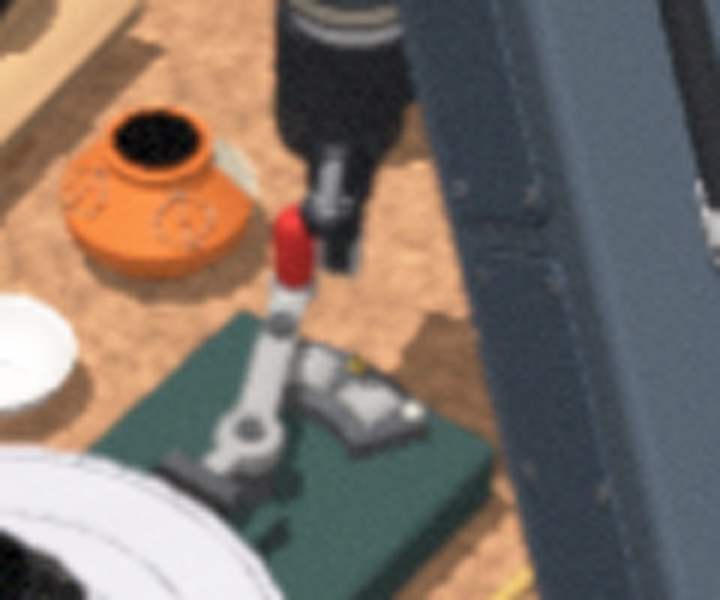

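Request:
{"api": "play_rows", "payload": {
  "motion": [
    [-1, [-1.5, -0.5, 0], 0],
    [-1, [-3, -1, 0], 0],
    [-1, [-3, -1, 3], 0],
    [-1, [-3, -1, 7], 0],
    [-1, [-3, -1, 11], 0],
    [-1, [-5, -4, 12], 0],
    [-1, [-7, -8, 12], 0],
    [-1, [-9, -12, 12], 0]
  ]
}}

```text
t: 10.17
position: [0.4481, -0.3386, 0.2474]
tcp_rot: [[0.946, 0.324, 0.003], [0.324, -0.946, -0.003], [0.002, 0.004, -1.0]]
force: [0.2, -0.3, -0.7]
width: 0.0001
```

Request:
{"api": "play_rows", "payload": {
  "motion": [
    [-1, [-1, -4, 0], 0],
    [-1, [-2, -8, 0], 0],
    [-1, [-2, -8, 0], 0]
  ]
}}

```text
t: 10.42
position: [0.4263, -0.4263, 0.246]
tcp_rot: [[0.949, 0.315, 0.002], [0.315, -0.949, -0.008], [-0.001, 0.008, -1.0]]
force: [0.8, -0.7, 0.2]
width: 0.0002
```

```bash
python3 - <<'E'
from h import *
d=cam("side");c=d["color"][130:330,220:460,::-1]
cv2.imwrite("pics/side10.png",cv2.resize(c,None,fx=3,fy=3,interpolation=cv2.INTER_CUBIC))
d=cam("top");c=d["color"][165:355,215:440,::-1]
cv2.imwrite("pics/top10.png",cv2.resize(c,None,fx=3,fy=3,interpolation=cv2.INTER_CUBIC))
E
```

```text
(no output)
```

View pics/side10.png

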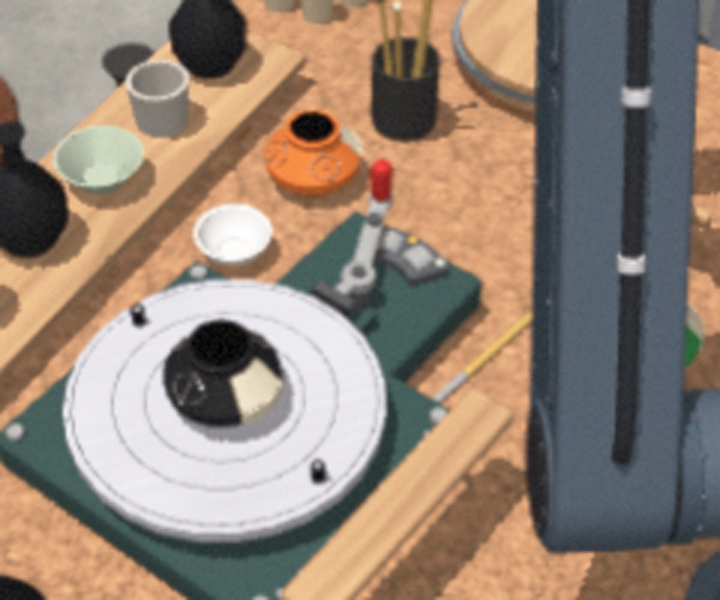

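View pics/top10.png

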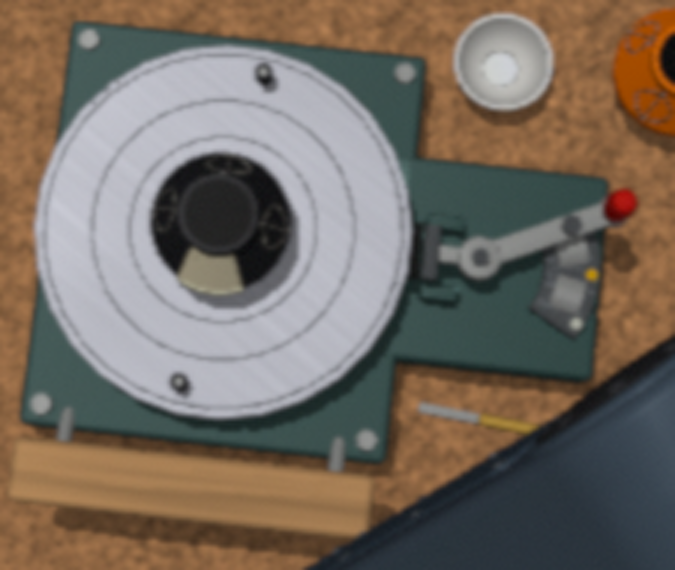

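```bash
python3 - <<'E'
from h import *
d=cam("top"); f=lambda u,v:(215+u/3,165+v/3)
L=onz(d,*f(480,257),.092)
a=[]
for p in((611,329),(622,203)):
    N=onz(d,*f(*p),.136); a.append(np.arctan2(N[1]-L[1],N[0]-L[0])); print(N)
print(a[1]-a[0])
E
```

```text
[ 0.45774171 -0.20221857  0.136     ]
[ 0.55477149 -0.21412402  0.136     ]
0.906495095462656
```

The lever has swung 0.906 rad, so it is at the second stop. The panel is within about 5° of the target, the bystanders have not moved, and the arm is clear.

```bash
python3 -c "
from bench import env
print(env.sign_off(), env.read_state()['t'])"
```

```text
the job is handed in; nothing more can be done
the job is handed in; nothing more can be done
```

The turntable is set for the next panel: the jar's pale panel faces the hand rest and the brake lever is at its second stop. I handed the job in at about 10.5 s; no verdict is reported.

- **Wheel:** I straddled pin_a with half-open jaws and swept the wheel about 99° clockwise. I then lifted off and checked before touching the brake.
- **Brake:** I pushed the red knob with shut fingers through the drag notch to the second stop, then backed off clear of everything.
- **Panel direction:** My two readings differ slightly. By panel pixels it is about 5.5° past the target, and by the pins about 2.5° past. Both are well inside the 15° allowed.
- **Lever travel:** The last top picture gives 0.906 rad, against a nominal 0.90. The white and yellow dots show and the red dot is covered.
- **Jar and surroundings:** The jar stands upright in place, and by eye nothing around the turntable in the final crops was disturbed. Those crops leave out the vase, cup, slip jar and loop tool. The arm never came close to them in the moves, but I did not recheck them at the end.

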